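Rack the last die and bring the air nozzle to it

TASK

One of the forming dies just washed is still standing on the bench. Set it down upright, without dropping it, in the one empty pocket of the drying rack, and slide the rack's air nozzle along its rail by its black grip so that it points at the middle of the pocket you have filled. Leave the other dies in their pockets and leave the hammer, jar and ring weight where they are.

Things in the scene. Friction and masses are not known exactly. Their poses are not given: they have to be found in the camera images.
- rack: fixed plywood drying rack, board 12 mm thick, x -85 to 85, y -200 to 190 mm. Origin on the bench top; x points from nozzle rail to pockets, y along the rail, z up. Four 50 x 50 mm pockets at x 45, y -75, -7, 61, 129 mm, three of them filled; walls 20 mm above their floor, 8 mm thick on the long sides, 18 mm between. Rail at x -45, top 28 mm above the bench. A dark tick marks each pocket's middle
- pocket0 (a point): centre of the floor of square pocket 0, counted from the rack's -y end, 12 mm above the bench; axes as the rack's
- pocket1 (a point): centre of the floor of square pocket 1, counted from the rack's -y end, 12 mm above the bench; axes as the rack's
- pocket2 (a point): centre of the floor of square pocket 2, counted from the rack's -y end, 12 mm above the bench; axes as the rack's
- pocket3 (a point): centre of the floor of square pocket 3, counted from the rack's -y end, 12 mm above the bench; axes as the rack's
- nozzle (a joint): position of the air nozzle along its rail in m, 0 to 0.31, growing towards the rack's +y; at value v the nozzle's middle is at rack y = v - 0.160. It starts parked near 0. Slides with about 2 N of friction (a little more when moved fast) and stays where it is left
- nozzle_grip (a point): centre of the top face of the nozzle's black grip, 91 mm above the bench; axes as the rack's. The grip is an upright blade 12 mm thick along the rail, 30 mm wide, 38 mm tall, on a dark carriage 44 (x) x 36 (y) mm, 29 to 53 mm above the bench; a brass nozzle sticks out 30 mm from the carriage towards the pockets on the same middle line
- loose_die: the die standing on the bench, a plain steel forming die standing upright: foot 44 mm in diameter and 32 mm high, then a round neck 28 mm in diameter up to 62 mm, narrowing to 20 mm at the top, 68 mm high in all, about 0.5 kg. Origin: centre of its underside, z up along its axis
- die0: one of the three dies already in the rack, a plain steel forming die standing upright: foot 44 mm in diameter and 32 mm high, then a round neck 28 mm in diameter up to 62 mm, narrowing to 20 mm at the top, 68 mm high in all, about 0.5 kg. Origin: centre of its underside, z up along its axis
- die1: one of the three dies already in the rack, a plain steel forming die standing upright: foot 44 mm in diameter and 32 mm high, then a round neck 28 mm in diameter up to 62 mm, narrowing to 20 mm at the top, 68 mm high in all, about 0.5 kg. Origin: centre of its underside, z up along its axis
- die2: one of the three dies already in the rack, a plain steel forming die standing upright: foot 44 mm in diameter and 32 mm high, then a round neck 28 mm in diameter up to 62 mm, narrowing to 20 mm at the top, 68 mm high in all, about 0.5 kg. Origin: centre of its underside, z up along its axis
- hammer: bystander: hammer about 240 mm long lying on the bench. Origin: centre of its underside, x from handle to head
- jar: bystander: lidded jar 60 mm in diameter, 85 mm high. Origin: centre of its underside
- weight: bystander: dark steel ring weight 84 mm in diameter, 28 mm hole, 30 mm high. Origin: centre of its underside
Things that resemble listed ones, but are neither listed nor needed, are in the scene too. Leave any pink or yellow look-alike of the die0 alone.

How it is judged (in metres and radians):
At the end, for the whole second after the job is handed in: The loose die rests upright (0.1 rad) in the formerly empty pocket (8 mm from its centre, at most 4 mm above its floor); the nozzle rests within 6 mm along the rail of that pocket's middle; the other dies are upright (0.1 rad) and within 15 mm of their starts (((horizontal distance between loose_die and pocket0 below 0.008 m and z of loose_die in the frame of pocket0 below 0.004 m and y of nozzle_grip in the frame of pocket0 between -0.006 and 0.006 m) or (horizontal distance between loose_die and pocket1 below 0.008 m and z of loose_die in the frame of pocket1 below 0.004 m and y of nozzle_grip in the frame of pocket1 between -0.006 and 0.006 m) or (horizontal distance between loose_die and pocket2 below 0.008 m and z of loose_die in the frame of pocket2 below 0.004 m and y of nozzle_grip in the frame of pocket2 between -0.006 and 0.006 m) or (horizontal distance between loose_die and pocket3 below 0.008 m and z of loose_die in the frame of pocket3 below 0.004 m and y of nozzle_grip in the frame of pocket3 between -0.006 and 0.006 m)) and angle between each of loose_die, die0, die1, die2's own z axis and vertical below 0.1 rad and linear speed of loose_die below 0.02 m/s and velocity of joint nozzle between -0.01 and 0.01 m/s and distance of each of die0, die1, die2 from where it was at the start of the episode below 0.015 m); the robot touches nothing.
It fails at once if the die is dropped (falls faster than 0.8 m/s out of the fingers) (linear speed of loose_die above 0.8 m/s and contact force between the fingers and loose_die below 0.5 N).
It fails at once if the hammer, jar or ring weight is moved by more than 20 mm (distance of any of hammer, jar, weight from where it was at the start of the episode above 0.02 m).
It also fails if it takes over 64 s, if anything falls off the work surface, if the arm or the gripper's body presses on something with over 40 N, if the wrist force passes 120 N, or if a joint passes its speed limit or range.

ROBOT

A 7-joint arm with a two-finger parallel gripper is mounted at the origin on the work surface. World frame = base frame: x ahead of the robot, y to its left, z up, the work surface at z = 0. Lengths are in m, angles in degrees, forces in N, time in s.
With the tool pointing down it reaches from about 0.425 to 0.925 m from the base axis. Payload 6.8 kg.
Tool frame: the origin (TCP) lies at the very end of the fingers, on their centre line; the grasp point (between the pads) lies env.pinch_z behind it (env.pinch_z is the distance from the TCP to the grasp point, in m); z points along the fingers, y is the line along which they close (so a half turn about z gives the same grasp; the last joint's range is limited). The gripper opens to 88 mm and grips with 3 to 60 N. Pads are 20 mm wide; open, the fingers measure 115 mm over their backs; the gripper's body (75 mm by 178 mm) begins 61 mm behind the grasp point.
Start: joints at [60.499, 27.33, 1.283, 89.118, -0.659, 63.558, -4.761], TCP at [0.267, -0.62, 0.223] pointing down, gripper open.
Joint ranges: [-169.35, 169.35], [-19.33, 120.38], [-80.79, 83.38], [13.8, 139.57], [-78.32, 258.32], [9.67, 109.79], [-169.56, 169.56]. Speed limits (degrees/s): [136.94, 136.94, 180, 180, 180, 180, 180].

INTERFACE

Orientations are given as [roll, pitch, yaw] about the fixed x, y, z axes, in that order (R = Rz(yaw) Ry(pitch) Rx(roll)).
In Python, from bench import env gives the robot as it stands.
- The arm moves only by the tool drive_tool, never from a script. Its argument "increments" is a list of rows, each a list of 7 numbers: the shift along the tool's x, y, z in cm, then the turn, a rotation vector about the tool's x, y, z in degrees, then the finger opening in cm, from 0 to 8.78. In form: [[dx, dy, dz, wx, wy, wz, fingers], ...]. A call has 1 to 12 rows; each row is the pose to reach, as a shift and turn from the pose commanded when the call began, along the tool's axes at that moment; what a row does not reach only later rows make up. A row lasts 1/12 s, in which the tool goes at most 41.7 mm and 7.16 degrees, less where a joint would pass 70% of its speed; a pose out of reach is approached as far as the arm can. A call with a gripper value outside its range is refused whole. The fingers move at their own pace and stop on an object; the grip force is fixed at half the most. Time passes only in rows, so rows that repeat a pose let the fingers close. It gives the time, the measured TCP pose, the force, the opening and the grip force at its end, in the units of the state.
- env.state(): the state, without advancing time (a new reading comes with each control period).
- env.grab_frame(name): name is "scene" or "top" or "wrist"; returns (picture, depth): 400x640x3 uint8, red, green, blue; 400x640 float32, m along the optical axis (not along the pixel's ray), 0 where there is no reading.
- env.get_calibration(name): a dict with "fx", "fy", "cx", "cy" (pixels), "R" (3x3) and "t" (3): a world point X has camera coordinates R X + t. Camera axes: x right, y down, z forward; pixel columns grow to the right and rows downward; lengths in m; the calibration is good to about 2 mm. A picture is of the moment at which its call begins: read the wrist's pose just before it. get_calibration takes no time and is no camera call; for the wrist camera it gives the pose at the moment of the call.
- env.finish_job(): hands the job in; it is judged then, once.
The state is a dict: "clock": time; "q": joint angles; "qd": joint speeds; "joint_torque": joint torques, N m; "tcp_pos": TCP position; "tcp_rot": TCP orientation; "wrist_force": force on the tool from outside, world axes, zero at the start; "torque": the same for the moment, N m; "finger_gap": opening from 0.0 (shut) to 1.0 (fully open); "grasp_force": force on a finger pad.
Only numpy, scipy, OpenCV 4.12 (cv2) and the standard library are available. Lean on these libraries where they do the work, as an engineer would, in place of code of your own. Each camera call takes 0.05 s, during which the arm holds its last target. There are 200 camera calls.

## Working session

There is one attempt and no reset: what is moved stays moved. The work goes in short steps, Python scripts to look and compute and a tool call to move; the robot and the scene stay as the last step left them, time stands still between calls to the robot, and variables do not carry over. Pictures are saved under pics/ and viewed, at most 10 in all, crops included, and the job is handed in when it is done.

Besides the shell and the picture viewer there is one more tool, called after "Call:" as name([rows], argument=value, ...), one row to a line, values as JSON. drive_tool: Moves the arm, as the interface text tells. Its arguments: {"type":"object","properties":{"increments":{"type":"array","items":{"type":"array","items":{"type":"number"}}}},"required":["increments"]}

```bash
mkdir -p pics; ls
python3 - <<'E'
from bench import env
import cv2,numpy as np
print(env.state(), env.pinch_z)
for n in("scene","top"):
    p,d=env.grab_frame(n); cv2.imwrite(f"pics/{n}0.png",p[:,:,::-1]); np.savez(f"{n}0.npz",p=p,d=d)
    c=env.get_calibration(n); print(n,c)
E
```

```text
pics
{'clock': 0.0, 'q': array([60.49988472, 27.37416354,  1.2793017 , 89.17602259, -0.65857288,
       63.55806734, -4.76214371]), 'qd': array([-0.01183704, -0.0145562 , -0.04089591, -0.05367538, -0.16925682,
        0.00231003,  0.08486502]), 'joint_torque': array([-1.05913914e-03, -5.82876527e+01,  1.53422445e+00, -2.72620207e+01,
       -5.43227722e-02,  1.69705390e-02,  1.35387613e-04]), 'tcp_pos': array([ 0.2668232 , -0.61938607,  0.22171747]), 'tcp_rot': array([-1.79899354e+02,  7.40774688e-03,  2.33075852e+01]), 'wrist_force': array([-0.58817325, -0.09307554,  0.42799256]), 'torque': array([ 0.00049344, -0.02802105, -0.00699893]), 'grasp_force': 0.0, 'finger_gap': 0.9965488517123976} 0.0187
scene {'fx': 396.3219858770579, 'fy': 396.3219858770579, 'cx': 315.6081782305431, 'cy': 202.60748397755276, 'R': array([[ 0.26459488,  0.96419751, -0.0176835 ],
       [ 0.62102824, -0.18439375, -0.76178925],
       [-0.73777603,  0.19058358, -0.64758353]]), 't': array([-0.08689996, -0.31332184,  1.52062913])}
top {'fx': 439.9450086056674, 'fy': 439.9450086056674, 'cx': 318.26899412579024, 'cy': 198.72975500903917, 'R': array([[ 0.01638756, -0.99946763, -0.02821192],
       [-0.9807647 , -0.01057928, -0.19490685],
       [ 0.19450463,  0.0308633 , -0.98041594]]), 't': array([-0.04021528,  0.60813483,  1.10274937])}
```

View pics/top0.png

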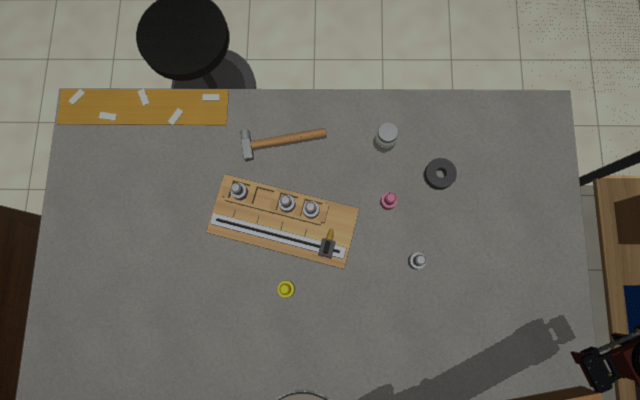

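View pics/scene0.png

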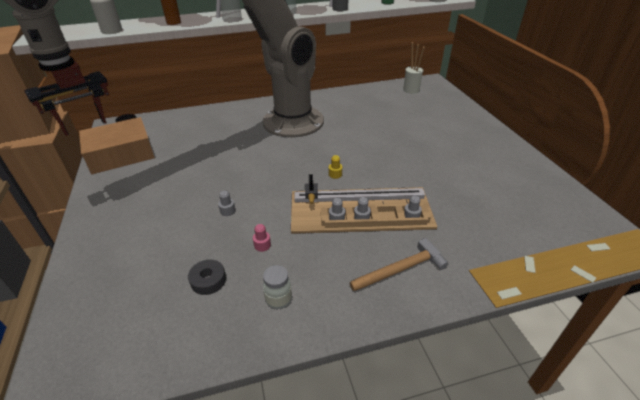

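The top view shows the loose grey die at (418,261), with the pink and yellow look-alikes at (389,200) and (286,289). The rack is centred around (283,222), its empty pocket is at (264,197), which is pocket 2, and the nozzle is parked at (327,245). The scene view agrees with this.

```bash
cat > h.py <<'E'
import numpy as np,cv2
from bench import env
def ray(c,u,v,z):
    d=c["R"].T@np.array([(u-c["cx"])/c["fx"],(v-c["cy"])/c["fy"],1.]); o=-c["R"].T@c["t"]
    return o+d*((z-o[2])/d[2])
def cloud(c,d):
    v,u=np.indices(d.shape); P=np.stack([(u-c["cx"])/c["fx"]*d,(v-c["cy"])/c["fy"]*d,d],-1)
    return (P-c["t"])@c["R"]
def tool(dxyz):
    "world shift -> tool cm"
    from scipy.spatial.transform import Rotation as Ro
    s=env.state(); return Ro.from_euler("xyz",s["tcp_rot"],degrees=True).inv().apply(dxyz)*100
E
python3 - <<'E'
from h import *
z=np.load("top0.npz");p,d=z["p"],z["d"];c=env.get_calibration("top")
W=cloud(c,d)
hsv=cv2.cvtColor(p,cv2.COLOR_RGB2HSV)
m=((hsv[...,0]>8)&(hsv[...,0]<25)&(hsv[...,1]>70)&(hsv[...,2]>80)).astype(np.uint8)
m[:160]=0;m[280:]=0;m[:,:190]=0;m[:,375:]=0
m=cv2.morphologyEx(m,cv2.MORPH_CLOSE,np.ones((25,25)))
ct=max(cv2.findContours(m,0,1)[0],key=cv2.contourArea)
r=cv2.minAreaRect(np.float32([ray(c,*q[0],.012)[:2] for q in ct])); print("rack",r)
# height-based blobs
for n,(u0,u1,v0,v1),h in [("loose",(400,440,240,280),(.05,.08)),("d3",(226,250,170,205),(.06,.1)),("d1",(278,297,185,215),(.06,.1)),("d0",(302,322,190,222),(.06,.1)),("grip",(310,345,225,265),(.075,.11)),("pink",(375,400,185,215),(.05,.08))]:
    w=W[v0:v1,u0:u1].reshape(-1,3); s=w[(w[:,2]>h[0])&(w[:,2]<h[1])]; print(n,len(s),s.mean(0).round(4),s.max(0).round(4),s.min(0).round(4))
print("bench z",np.median(W[300:350,100:200,2]))
print(env.get_calibration("wrist"))
E
```

```text
rack ((0.5577898621559143, 0.06727762520313263), (0.38858625292778015, 0.1696820855140686), 76.09051513671875)
loose 101 [ 0.4533 -0.2933  0.065 ] [ 0.467  -0.2811  0.0717] [ 0.4415 -0.3067  0.0506]
d3 98 [0.6319 0.1844 0.0764] [0.6454 0.1991 0.0835] [0.6207 0.1723 0.0608]
d1 97 [0.6003 0.0534 0.0772] [0.615  0.0679 0.0841] [0.5882 0.0411 0.0617]
d0 93 [ 0.5839 -0.0123  0.0772] [0.597  0.002  0.0855] [ 0.5722 -0.0243  0.0629]
grip 61 [ 0.4814 -0.0557  0.0891] [ 0.4968 -0.047   0.094 ] [ 0.4669 -0.0643  0.0762]
pink 92 [ 0.6125 -0.2209  0.0654] [ 0.625  -0.2081  0.0718] [ 0.601  -0.2363  0.0501]
bench z -0.00024773285289899044
{'fx': 282.94232326191695, 'fy': 282.94232326191695, 'cx': 319.09559183116653, 'cy': 204.1970933548007, 'R': array([[ 0.39519507, -0.91859634, -0.00127608],
       [-0.88951969, -0.38303184,  0.24908099],
       [-0.22929367, -0.09730048, -0.96848182]]), 't': array([-0.67445653, -0.03013846,  0.38878486])}
```

Call:
drive_tool([
  [3.0, -2.3, 0.2, 0, 0, -5, 8.7],
  [6, -4.5, 0.4, 0, 0, -10, 8.7],
  [9, -6.8, 0.6, 0, 0, -15, 8.7],
  [12, -9, 0.8, 0, 0, -20, 8.7],
  [15, -11.3, 1, 0, 0, -25, 8.7],
  [18, -13.6, 1.2, 0, 0, -30, 8.7],
  [21, -15.8, 1.4, 0, 0, -35, 8.7],
  [24, -18.1, 1.6, 0, 0, -40, 8.7],
  [27, -20.3, 1.8, 0, 0, -45, 8.7],
  [29, -21.8, 2, 0, 0, -50, 8.7],
  [30.1, -22.6, 2, 0, 0, -53, 8.7],
  [30.1, -22.6, 2, 0, 0, -53, 8.7],
])

```text
clock: 1.1
tcp_pos: [0.4556, -0.2903, 0.2026]
tcp_rot: [-180.0, -0.1, 76.7]
wrist_force: [-0.6, 0.6, -0.8]
finger_gap: 0.991
grasp_force: 0.0
```

```bash
cat > die.py <<'E'
from h import *
import sys
s=env.state();c=env.get_calibration("wrist");p,d=env.grab_frame("wrist")
cv2.imwrite(f"pics/{sys.argv[1]}.png",p[:,:,::-1])
print(s["clock"],s["q"].round(1),s["tcp_pos"].round(4),s["tcp_rot"].round(2),s["wrist_force"].round(1))
W=cloud(c,d)
np.savez(f"{sys.argv[1]}.npz",p=p,W=W,d=d,**c)
E
python3 die.py w1
python3 - <<'E'
from h import *
W=np.load("w1.npz")["W"].reshape(-1,3)
e=np.hypot(W[:,0]-.454,W[:,1]+.293)<.035
for a,b in((.064,.08),(.035,.06),(.026,.034)):
    s=W[e&(W[:,2]>a)&(W[:,2]<b)]; q=cv2.minEnclosingCircle(np.float32(s[:,:2])); print(a,len(s),s.mean(0).round(4),s[:,2].max(),q)
E
```

```text
1.1 [ 40.5  17.  -17.6 107.9   6.   56.    7. ] [ 0.4556 -0.2903  0.2026] [-1.800e+02 -7.000e-02  7.669e+01] [-0.6  0.6 -0.8]
0.064 374 [ 0.4536 -0.2951  0.0669] 0.06927683527527011 ((0.453719824552536, -0.29534557461738586), 0.012611974030733109)
0.035 87 [ 0.4562 -0.285   0.0481] 0.05979223183384368 ((0.4538837671279907, -0.2929525673389435), 0.013736370950937271)
0.026 447 [ 0.4554 -0.289   0.0314] 0.03396686019607116 ((0.45356684923171997, -0.2953600287437439), 0.021875467151403427)
```

View pics/w1.png

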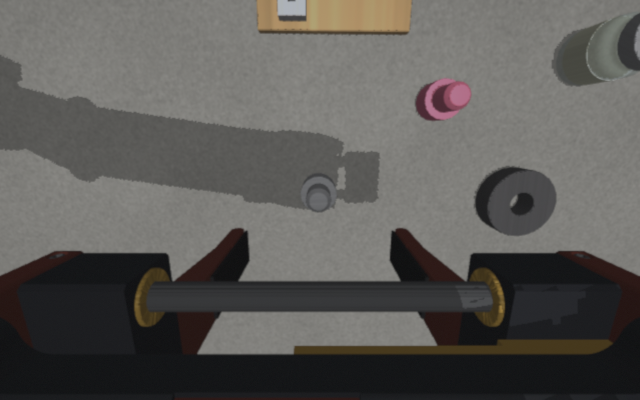

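The die is at (318,195), between the open fingers, and the depth fit puts its centre at (0.4537, -0.2953). I'll descend onto the neck.

Call:
drive_tool([
  [-0.5, -0.1, 2, 0, 0, 0, 8.7],
  [-0.5, -0.1, 5, 0, 0, 0, 7],
  [-0.5, -0.1, 8, 0, 0, 0, 6],
  [-0.5, -0.1, 11, 0, 0, 0, 6],
  [-0.5, -0.1, 13.5, 0, 0, 0, 6],
  [-0.5, -0.1, 15.2, 0, 0, 0, 6],
  [-0.5, -0.1, 16.2, 0, 0, 0, 6],
  [-0.5, -0.1, 16.6, 0, 0, 0, 6],
  [-0.5, -0.1, 16.7, 0, 0, 0, 6],
  [-0.5, -0.1, 16.7, 0, 0, 0, 6],
  [-0.5, -0.1, 16.7, 0, 0, 0, 6],
])

```text
clock: 2.07
tcp_pos: [0.4526, -0.2988, 0.0368]
tcp_rot: [179.9, 0.0, 76.3]
wrist_force: [0.5, 0.1, 0.2]
finger_gap: 0.685
grasp_force: 0.0
```

Call:
drive_tool([
  [0, 0, 0, 0, 0, 0, 4],
  [0, 0, 0, 0, 0, 0, 3],
  [0, 0, 0, 0, 0, 0, 2],
  [0, 0, 0, 0, 0, 0, 1.5],
  [0, 0, 0, 0, 0, 0, 1.5],
  [0, 0, 0, 0, 0, 0, 1.5],
  [0, 0, 0, 0, 0, 0, 1.5],
  [0, 0, 0, 0, 0, 0, 1.5],
])

```text
clock: 2.73
tcp_pos: [0.4524, -0.298, 0.0358]
tcp_rot: [180.0, 0.0, 76.3]
wrist_force: [1.4, -0.3, 1.2]
finger_gap: 0.308
grasp_force: 30.0
```

Call:
drive_tool([
  [0, 0, -1, 0, 0, 0, 1.5],
  [0, 0, -3, 0, 0, 0, 1.5],
  [0, 0, -6, 0, 0, 0, 1.5],
  [0, 0, -9, 0, 0, 0, 1.5],
  [1, 0.1, -12, 0, 0, 0, 1.5],
  [3, 0.4, -13.5, 0, 0, 0, 1.5],
  [6, 0.8, -14, 0, 0, 0, 1.5],
  [9, 1.2, -14, 0, 0, 0, 1.5],
  [12, 1.6, -14, 0, 0, 0, 1.5],
  [15, 2.0, -14, 0, 0, 0, 1.5],
  [18, 2.5, -14, 0, 0, 0, 1.5],
  [21, 2.9, -14, 0, 0, 0, 1.5],
])

```text
clock: 3.73
tcp_pos: [0.529, -0.0994, 0.1755]
tcp_rot: [-179.9, 0.0, 76.3]
wrist_force: [0.2, -0.5, -5.5]
finger_gap: 0.31
grasp_force: 30.0
```

```bash
python3 die.py w2
```

```text
3.7333 [ 22.3  19.2 -22.2 109.4   9.   53.2 -17.9] [ 0.529  -0.0994  0.1755] [-1.7989e+02  3.0000e-02  7.6300e+01] [ 0.2 -0.5 -5.5]
```

View pics/w2.png

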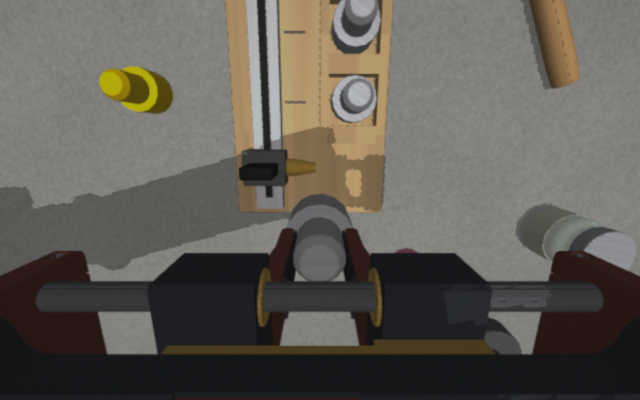

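The die is held upright at (320,235). The rack is square with the tool, with the pocket 0 die at (357,98) and the nozzle at (262,168). I'll move on and stop just short of the empty pocket so I can measure it.

Call:
drive_tool([
  [3, 0.4, 0, 0, 0, 0, 1.5],
  [6, 0.9, 0, 0, 0, 0, 1.5],
  [9, 1.3, 0, 0, 0, 0, 1.5],
  [12, 1.7, 0, 0, 0, 0, 1.5],
  [14.5, 2.2, 0, 0, 0, 0, 1.5],
  [16, 2.6, 0, 0, 0, 0, 1.5],
  [16.7, 3, 0, 0, 0, 0, 1.5],
  [17, 3.2, 0, 0, 0, 0, 1.5],
  [17, 3.2, 0, 0, 0, 0, 1.5],
  [17, 3.2, 0, 0, 0, 0, 1.5],
  [17, 3.2, 0, 0, 0, 0, 1.5],
])

```text
clock: 4.7
tcp_pos: [0.6007, 0.0547, 0.1754]
tcp_rot: [-180.0, 0.1, 76.2]
wrist_force: [-0.3, -0.0, -3.8]
finger_gap: 0.313
grasp_force: 30.0
```

```bash
python3 die.py w3
python3 - <<'E'
from h import *
from scipy.spatial.transform import Rotation as Ro
s=env.state();z=np.load("w3.npz");W=z["W"];p=z["p"];ok=z["d"]>0
T=(W-s["tcp_pos"])@Ro.from_euler("xyz",s["tcp_rot"],degrees=True).as_matrix()  # tool coords
# held die: tool-frame bands (z down): foot top ring ~ +.004, die top ~ -.032
for a,b,r in((-.036,-.028,.02),(.000,.007,.035),(.007,.03,.035)):
    m=ok&(T[...,2]>a)&(T[...,2]<b)&(np.hypot(T[...,0],T[...,1])<r)
    q=T[m]; print("held",a,len(q),q.min(0).round(4),q.max(0).round(4),q.mean(0).round(4),cv2.minEnclosingCircle(np.float32(q[:,:2])))
# dies in rack: top faces
for n,g in(("d3",(.6325,.1855)),("d1",(.601,.054)),("d0",(.5845,-.012))):
    m=ok&(np.hypot(W[...,0]-g[0],W[...,1]-g[1])<.03)
    for a,b in((.076,.086),(.040,.047)):
        q=W[m&(W[...,2]>a)&(W[...,2]<b)]
        if len(q)>20: print(n,len(q),q.mean(0).round(4),cv2.minEnclosingCircle(np.float32(q[:,:2])))
# walls
m=ok&(W[...,2]>.027)&(W[...,2]<.036)&(np.hypot(W[...,0]-.617,W[...,1]-.12)<.05)
q=W[m]; print("wall",len(q))
e=np.deg2rad(-13.9);ex=np.array([np.cos(e),np.sin(e)]);ey=np.array([-ex[1],ex[0]])
loc=(q[:,:2]-[.6174,.1205]); print(np.c_[loc@ex,loc@ey].min(0),np.c_[loc@ex,loc@ey].max(0))
E
```

```text
4.7 [  7.1  25.3 -24.  100.7  12.1  56.6 -35.3] [0.6007 0.0547 0.1754] [-1.7997e+02  8.0000e-02  7.6170e+01] [-0.3 -0.  -3.8]
held -0.036 1770 [-0.0079 -0.017  -0.0358] [ 0.015   0.0171 -0.028 ] [ 0.0043 -0.     -0.031 ] ((0.004529877100139856, 1.7568263501743786e-05), 0.018161099404096603)
held 0.0 1016 [ 0.006  -0.0201  0.    ] [0.0243 0.0204 0.0069] [0.0162 0.0003 0.0044] ((0.0100415563210845, 0.00013466645032167435), 0.020376937463879585)
held 0.007 432 [ 0.0083 -0.0191  0.007 ] [0.0243 0.0212 0.03  ] [0.0209 0.0004 0.0177] ((0.010481784120202065, 0.0010508736595511436), 0.02038845419883728)
d3 735 [0.634  0.1852 0.0788] ((0.6336721777915955, 0.18540441989898682), 0.012995141558349133)
d3 763 [0.6325 0.179  0.0433] ((0.6338897347450256, 0.18586914241313934), 0.02214156836271286)
d1 21 [0.6046 0.0647 0.0768] ((0.6049902439117432, 0.06347955763339996), 0.007165823597460985)
d1 444 [0.6044 0.0646 0.0434] ((0.6015399694442749, 0.0541960746049881), 0.021636907011270523)
wall 3049
[-0.03238537 -0.04945363] [0.0337079  0.04842374]
```

View pics/w3.png

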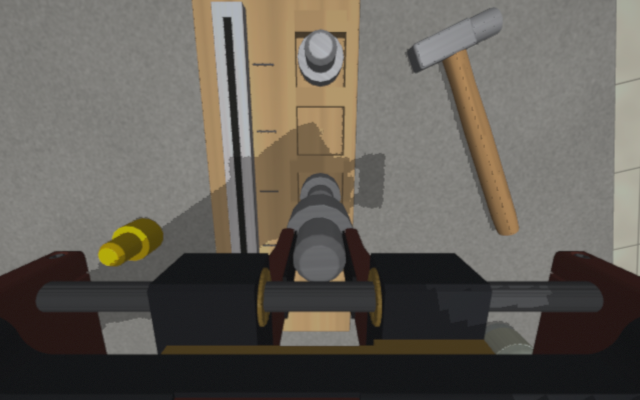

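The empty pocket is the open square at (297–343, 105–155). The hammer lies clear of it at (480,110). The held die is offset 2.3 mm along tool x and isn't tilted. I'll move over the pocket and stop just above its walls.

Call:
drive_tool([
  [1.5, 0, 0, 0, 0, 0, 1.5],
  [3.5, 0, 0, 0, 0, 0, 1.5],
  [5.3, 0.1, 0, 0, 0, 0, 1.5],
  [6.3, 0.1, 0, 0, 0, 0, 1.5],
  [6.5, 0.1, 1, 0, 0, 0, 1.5],
  [6.5, 0.1, 3, 0, 0, 0, 1.5],
  [6.5, 0.1, 5.5, 0, 0, 0, 1.5],
  [6.5, 0.1, 7.5, 0, 0, 0, 1.5],
  [6.5, 0.1, 8.7, 0, 0, 0, 1.5],
  [6.5, 0.1, 8.9, 0, 0, 0, 1.5],
  [6.5, 0.1, 8.9, 0, 0, 0, 1.5],
  [6.5, 0.1, 8.9, 0, 0, 0, 1.5],
])

```text
clock: 5.75
tcp_pos: [0.6183, 0.1198, 0.0876]
tcp_rot: [179.9, -0.0, 76.3]
wrist_force: [0.1, 0.2, -4.0]
finger_gap: 0.308
grasp_force: 30.0
```

```bash
python3 die.py w4
python3 - <<'E'
from h import *
from scipy.spatial.transform import Rotation as Ro
s=env.state();z=np.load("w4.npz");W=z["W"];ok=z["d"]>0
M=Ro.from_euler("xyz",s["tcp_rot"],degrees=True).as_matrix();T=(W-s["tcp_pos"])@M
m=ok&(T[...,2]>0)&(T[...,2]<.03)&(np.hypot(T[...,0],T[...,1])<.03);q=T[m];print("held",q.min(0),q.max(0),q[:,0].max()-.022)
m=ok&(W[...,2]>.027)&(W[...,2]<.036)&(np.hypot(W[...,0]-.618,W[...,1]-.12)<.06)
q=T[m]; print("wall tool",np.percentile(q,[1,99],axis=0))
# pocket's +y wall (18 mm between pockets 2,3): tool x of inner edge expected at die+25
q=q[(abs(q[:,1])<.015)]; print(len(q),np.percentile(q[:,0],[2,50,98]))
print((np.array([.6179,.1202,0])-s["tcp_pos"])@M)
E
```

```text
5.75 [-1.000e-01  3.340e+01 -2.270e+01  1.007e+02  1.630e+01  4.900e+01
 -4.380e+01] [0.6183 0.1198 0.0876] [ 1.7993e+02 -4.0000e-02  7.6290e+01] [ 0.1  0.2 -4. ]
held [ 5.42427118e-03 -2.04095516e-02  4.06040496e-05] [0.02445218 0.02182471 0.02996584] 0.002452182514649199
wall tool [[-0.0126866  -0.0335425   0.05502052]
 [ 0.05180514  0.031818    0.05888909]]
926 [0.02482701 0.03415033 0.04270469]
[ 3.63796038e-06 -9.12400130e-04  8.79844607e-02]
```

View pics/w4.png

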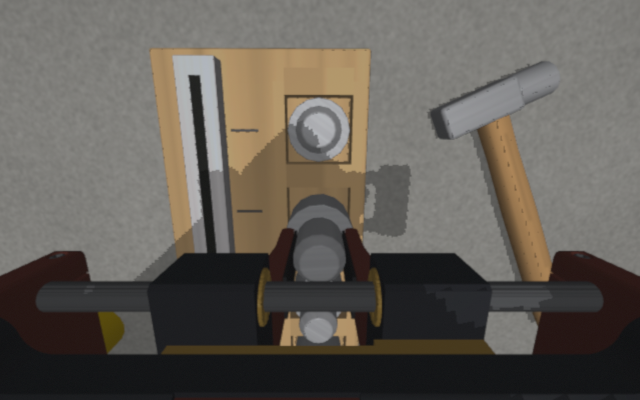

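Die in hand at (320,225), pocket 2's far wall at rows 165–188. The wall is 2.5 mm behind the die's centre in tool x, and 1.3 mm to the side. I'll correct this.

Call:
drive_tool([
  [-0.25, -0.13, 0, 0, 0, 0, 1.5],
  [-0.25, -0.13, 0, 0, 0, 0, 1.5],
  [-0.25, -0.13, 0, 0, 0, 0, 1.5],
  [-0.25, -0.13, 0, 0, 0, 0, 1.5],
  [-0.25, -0.13, 0, 0, 0, 0, 1.5],
])

```text
clock: 6.22
tcp_pos: [0.6158, 0.1177, 0.087]
tcp_rot: [180.0, -0.0, 76.3]
wrist_force: [-0.5, -0.1, -5.2]
finger_gap: 0.309
grasp_force: 30.0
```

Run:
```python
from h import *
from scipy.spatial.transform import Rotation as Ro
s=env.state();M=Ro.from_euler("xyz",s["tcp_rot"],degrees=True).as_matrix()
print(s["tcp_pos"],(np.array([.6179,.1202,0])-s["tcp_pos"])@M)
```

```text
[0.61583396 0.11766212 0.08696364] [0.00293883 0.00136644 0.08696482]
```

Call:
drive_tool([
  [0.05, 0.1, 0, 0, 0, 0, 1.5],
  [0.05, 0.1, 0.4, 0, 0, 0, 1.5],
  [0.05, 0.1, 0.8, 0, 0, 0, 1.5],
  [0.05, 0.1, 1.2, 0, 0, 0, 1.5],
  [0.05, 0.1, 1.6, 0, 0, 0, 1.5],
  [0.05, 0.1, 2.0, 0, 0, 0, 1.5],
  [0.05, 0.1, 2.4, 0, 0, 0, 1.5],
  [0.05, 0.1, 2.8, 0, 0, 0, 1.5],
  [0.05, 0.1, 3.2, 0, 0, 0, 1.5],
  [0.05, 0.1, 3.5, 0, 0, 0, 1.5],
  [0.05, 0.1, 3.5, 0, 0, 0, 1.5],
])

```text
clock: 7.13
tcp_pos: [0.6163, 0.1178, 0.0508]
tcp_rot: [-179.9, 0.0, 76.3]
wrist_force: [-1.1, 0.9, -4.2]
finger_gap: 0.308
grasp_force: 30.0
```

Call:
drive_tool([
  [0, 0, 0.1, 0, 0, 0, 1.5],
  [0, 0, 0.2, 0, 0, 0, 1.5],
  [0, 0, 0.3, 0, 0, 0, 1.5],
  [0, 0, 0.3, 0, 0, 0, 1.5],
  [0, 0, 0.3, 0, 0, 0, 1.5],
])

```text
clock: 7.55
tcp_pos: [0.6168, 0.1179, 0.0488]
tcp_rot: [180.0, -0.0, 76.3]
wrist_force: [-0.2, -0.5, -5.0]
finger_gap: 0.308
grasp_force: 30.0
```

Call:
drive_tool([
  [0, 0, 0.07, 0, 0, 0, 1.5],
  [0, 0, 0.14, 0, 0, 0, 1.5],
  [0, 0, 0.14, 0, 0, 0, 1.5],
  [0, 0, 0.14, 0, 0, 0, 1.5],
])

```text
clock: 7.88
tcp_pos: [0.6171, 0.118, 0.0479]
tcp_rot: [180.0, -0.0, 76.3]
wrist_force: [-1.3, -1.1, 2.9]
finger_gap: 0.308
grasp_force: 30.0
```

The wrist force has reversed, so the die is on the floor of the pocket. I'll release it slowly and lift.

Call:
drive_tool([
  [0, 0, 0, 0, 0, 0, 2.9],
  [0, 0, 0, 0, 0, 0, 3.3],
  [0, 0, 0, 0, 0, 0, 4],
  [0, 0, 0, 0, 0, 0, 4.8],
  [0, 0, 0, 0, 0, 0, 4.8],
  [0, 0, -0.5, 0, 0, 0, 4.8],
  [0, 0, -2, 0, 0, 0, 4.8],
  [0, 0, -4, 0, 0, 0, 4.8],
  [0, 0, -7, 0, 0, 0, 4.8],
  [0, 0, -10, 0, 0, 0, 4.8],
  [0, 0, -12, 0, 0, 0, 4.8],
  [0, 0, -12, 0, 0, 0, 4.8],
])

```text
clock: 8.88
tcp_pos: [0.6196, 0.119, 0.1728]
tcp_rot: [179.6, -0.2, 76.3]
wrist_force: [-0.2, -0.3, 0.4]
finger_gap: 0.546
grasp_force: 0.0
```

```bash
python3 die.py w5
python3 - <<'E'
from h import *
z=np.load("w5.npz");W=z["W"];ok=z["d"]>0
for n,g in(("new",(.618,.120)),("d3",(.6335,.1857))):
    m=ok&(np.hypot(W[...,0]-g[0],W[...,1]-g[1])<.03)
    for a,b in((.076,.086),(.040,.047)):
        q=W[m&(W[...,2]>a)&(W[...,2]<b)]
        if len(q)>20: print(n,len(q),q.mean(0).round(4),cv2.minEnclosingCircle(np.float32(q[:,:2])))
c=env.get_calibration("top");p,d=env.grab_frame("top");W=cloud(c,d);cv2.imwrite("pics/top1.png",cv2.resize(p[150:300,180:400,::-1],None,fx=3,fy=3))
for n,(u0,u1,v0,v1),h in [("d3",(226,250,170,205),(.06,.1)),("new",(255,275,178,210),(.06,.09)),("d1",(278,297,185,215),(.06,.1)),("d0",(302,322,190,222),(.06,.1)),("grip",(310,345,225,265),(.083,.11))]:
    w=W[v0:v1,u0:u1].reshape(-1,3); s=w[(w[:,2]>h[0])&(w[:,2]<h[1])]; print(n,len(s),s.mean(0).round(4))
E
```

```text
8.8833 [  1.5  27.8 -24.4  97.3  13.3  57.3 -41.3] [0.6196 0.119  0.1728] [179.57  -0.22  76.3 ] [-0.2 -0.3  0.4]
new 506 [0.6179 0.1211 0.0789] ((0.6172894239425659, 0.12066353112459183), 0.012897714041173458)
new 550 [0.6197 0.1273 0.0434] ((0.6180011034011841, 0.12037443369626999), 0.021904049441218376)
d3 617 [0.6341 0.1859 0.0788] ((0.6340004801750183, 0.185618594288826), 0.01278436928987503)
d3 763 [0.6343 0.1859 0.0434] ((0.6339751482009888, 0.18579411506652832), 0.021930275484919548)
d3 0 [nan nan nan]
new 0 [nan nan nan]
d1 97 [0.6003 0.0535 0.077 ]
d0 96 [ 0.5834 -0.0124  0.0765]
grip 58 [ 0.4818 -0.0556  0.0902]<stdin>:10: RuntimeWarning: Mean of empty slice.
  ret = um.true_divide(
```

View pics/w5.png

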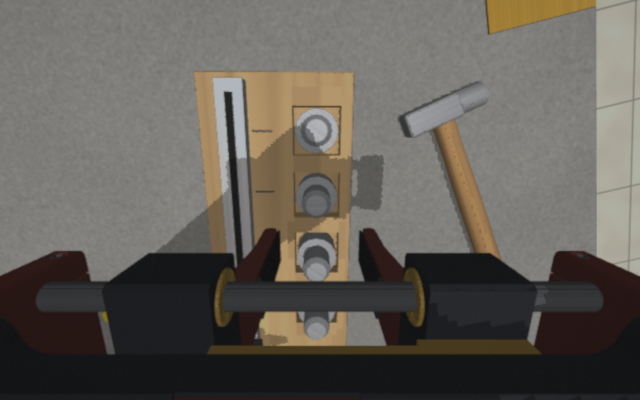

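The die is seated at (0.618, 0.1204), 0.1 mm from the pocket's centre estimate. In the picture it's at (316,195), and its top is level with the neighbouring die's. Next is the nozzle grip, which needs the tool turned 90°.

Call:
drive_tool([
  [-1, -0.4, 0, 0, 0, -4, 5],
  [-3, -1.3, 0, 0, 0, -11, 5],
  [-5, -2.2, 0, 0, 0, -18, 5],
  [-7, -3.1, 0, 0, 0, -25, 5],
  [-9, -4.1, 0, 0, 0, -32, 5],
  [-11, -5, 0, 0, 0, -39, 5],
  [-13, -5.9, 0, 0, 0, -46, 5],
  [-15, -6.8, 0, 0, 0, -53, 5],
  [-17, -7.7, 0, 0, 0, -60, 5],
  [-18.5, -8.4, 0, 0, 0, -67, 5],
  [-19.7, -8.9, 0, 0, 0, -74, 5],
  [-20.2, -9.1, 0, 0, 0, -80, 5],
])

```text
clock: 9.98
tcp_pos: [0.478, -0.0588, 0.1656]
tcp_rot: [-179.9, -0.2, 156.5]
wrist_force: [0.2, 0.2, 0.5]
finger_gap: 0.569
grasp_force: 0.0
```

Call:
drive_tool([
  [0, 0, 0, 0, 0, -5, 5],
  [0, 0, 0, 0, 0, -9.8, 5],
  [0, 0, 0, 0, 0, -9.8, 5],
  [0, 0, 0, 0, 0, -9.8, 5],
])

```text
clock: 10.32
tcp_pos: [0.4797, -0.0569, 0.1662]
tcp_rot: [180.0, -0.1, 166.0]
wrist_force: [1.0, 1.1, 0.2]
finger_gap: 0.57
grasp_force: 0.0
```

```bash
python3 die.py w6
python3 - <<'E'
from h import *
from scipy.spatial.transform import Rotation as Ro
s=env.state();z=np.load("w6.npz");W=z["W"];ok=z["d"]>0
M=Ro.from_euler("xyz",s["tcp_rot"],degrees=True).as_matrix();T=(W-s["tcp_pos"])@M
m=ok&(W[...,2]>.086)&(W[...,2]<.096)&(np.hypot(W[...,0]-.482,W[...,1]+.056)<.03)
print("grip",m.sum(),W[m].mean(0),T[m].mean(0),T[m].min(0),T[m].max(0),cv2.minAreaRect(np.float32(W[m][:,:2])))
E
```

```text
10.3167 [ 36.6  18.5 -43.7 115.7  16.1  51.9  60.3] [ 0.4797 -0.0569  0.1662] [ 1.7999e+02 -1.2000e-01  1.6596e+02] [1.  1.1 0.2]
grip 442 [ 0.48075757 -0.05520986  0.09013187] [-0.00059826  0.00172378  0.07628003] [-0.0160319  -0.00423839  0.07421722] [0.01353618 0.00732732 0.08043499] ((0.48133495450019836, -0.05557655915617943), (0.011439946480095387, 0.029547186568379402), 76.34974670410156)
```

View pics/w6.png

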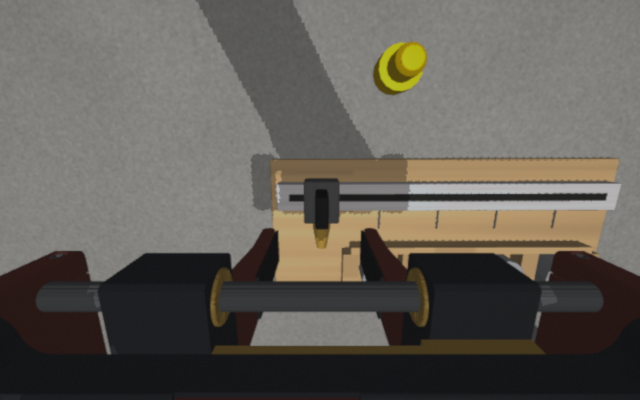

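The grip is at (321,208) in the picture, between the fingers. Its fitted top measures 11.4 x 29.5 mm and lies 1.5 mm off tool centre in y. I'll descend and grip it.

Call:
drive_tool([
  [-0.1, 0.15, 2, 0, 0, 0, 5],
  [-0.1, 0.15, 4.5, 0, 0, 0, 5],
  [-0.1, 0.15, 7, 0, 0, 0, 5],
  [-0.1, 0.15, 9, 0, 0, 0, 5],
  [-0.1, 0.15, 10.2, 0, 0, 0, 5],
  [-0.1, 0.15, 10.5, 0, 0, 0, 5],
  [-0.1, 0.15, 10.5, 0, 0, 0, 5],
  [-0.1, 0.15, 10.5, 0, 0, 0, 3],
  [-0.1, 0.15, 10.5, 0, 0, 0, 2],
  [-0.1, 0.15, 10.5, 0, 0, 0, 1.2],
  [-0.1, 0.15, 10.5, 0, 0, 0, 0.4],
  [-0.1, 0.15, 10.5, 0, 0, 0, 0.4],
])

```text
clock: 11.37
tcp_pos: [0.4823, -0.0558, 0.0628]
tcp_rot: [-180.0, 0.1, 166.1]
wrist_force: [0.2, 0.5, 0.2]
finger_gap: 0.233
grasp_force: 0.0
```

Call:
drive_tool([
  [0, 0, 0, 0, 0, 0, 0.4],
  [0, 0, 0, 0, 0, 0, 0.4],
  [0, 0, 0, 0, 0, 0, 0.4],
])

```text
clock: 11.62
tcp_pos: [0.4821, -0.0556, 0.0626]
tcp_rot: [-180.0, 0.0, 166.1]
wrist_force: [-0.4, -0.4, 4.0]
finger_gap: 0.135
grasp_force: 30.0
```

Call:
drive_tool([
  [0, 0.7, 0, 0, 0, 0, 0.4],
  [0, 2, 0, 0, 0, 0, 0.4],
  [0, 4, 0, 0, 0, 0, 0.4],
  [0, 6, 0, 0, 0, 0, 0.4],
  [0, 8, 0, 0, 0, 0, 0.4],
  [0, 10, 0, 0, 0, 0, 0.4],
  [0, 12, 0, 0, 0, 0, 0.4],
  [0, 14, 0, 0, 0, 0, 0.4],
  [0, 16, 0, 0, 0, 0, 0.4],
  [0, 17.5, 0, 0, 0, 0, 0.4],
  [0, 18.5, 0, 0, 0, 0, 0.4],
  [0, 19, 0, 0, 0, 0, 0.4],
])

```text
clock: 12.62
tcp_pos: [0.5279, 0.13, 0.0626]
tcp_rot: [180.0, 0.0, 166.2]
wrist_force: [-1.5, -1.9, 8.4]
finger_gap: 0.137
grasp_force: 30.0
```

Call:
drive_tool([
  [0, 0, 0, 0, 0, 0, 0.4],
  [0, 0, 0, 0, 0, 0, 0.4],
  [0, 0, 0, 0, 0, 0, 0.4],
  [0, 0, 0, 0, 0, 0, 0.4],
])

```text
clock: 12.95
tcp_pos: [0.5276, 0.129, 0.0626]
tcp_rot: [179.9, 0.0, 166.1]
wrist_force: [-0.8, 2.8, 4.7]
finger_gap: 0.134
grasp_force: 30.0
```

Run:
```python
from h import *
s=env.state();e=np.array([.2402,.9707]);print(s["tcp_pos"],(np.array([.618,.1203])-s["tcp_pos"][:2])@e,s["wrist_force"],s["finger_gap"])
```

```text
[0.52762965 0.12896497 0.06256813] 0.013295870807958538 [-0.77901382  2.77566736  4.73667085] 0.13359967204846848
```

Call:
drive_tool([
  [0, 0.4, 0, 0, 0, 0, 0.4],
  [0, 0.8, 0, 0, 0, 0, 0.4],
  [0, 1.2, 0, 0, 0, 0, 0.4],
  [0, 1.35, 0, 0, 0, 0, 0.4],
  [0, 1.35, 0, 0, 0, 0, 0.4],
  [0, 1.35, 0, 0, 0, 0, 0.4],
])

```text
clock: 13.45
tcp_pos: [0.5307, 0.1412, 0.0626]
tcp_rot: [-180.0, 0.0, 166.1]
wrist_force: [-1.7, 0.9, 6.9]
finger_gap: 0.134
grasp_force: 30.0
```

Run:
```python
from h import *
s=env.state();e=np.array([.2402,.9707]);print(s["tcp_pos"],(np.array([.618,.1203])-s["tcp_pos"][:2])@e,s["wrist_force"],s["finger_gap"])
```

```text
[0.53066712 0.14118561 0.06256692] 0.0007036960941037042 [-1.74065938  0.90632819  6.87868394] 0.1339727366627975
```

Call:
drive_tool([
  [0, 0.05, 0, 0, 0, 0, 0.4],
  [0, 0.05, 0, 0, 0, 0, 1.8],
  [0, 0.05, 0, 0, 0, 0, 3],
  [0, 0.05, 0, 0, 0, 0, 4],
  [0, 0.05, 0, 0, 0, 0, 4],
  [0, 0.05, -0.5, 0, 0, 0, 4],
  [0, 0.05, -2, 0, 0, 0, 4],
  [0, 0.05, -5, 0, 0, 0, 4],
  [0, 0.05, -8, 0, 0, 0, 4],
  [0, 0.05, -11, 0, 0, 0, 4],
  [0, 0.05, -11, 0, 0, 0, 4],
  [0, 0.05, -11, 0, 0, 0, 4],
])

```text
clock: 14.45
tcp_pos: [0.5319, 0.1428, 0.1741]
tcp_rot: [179.9, 0.2, 166.1]
wrist_force: [-0.1, 0.0, 0.8]
finger_gap: 0.453
grasp_force: 0.0
```

```bash
python3 die.py w7
python3 - <<'E'
from h import *
z=np.load("w7.npz");W=z["W"];ok=z["d"]>0
e=np.array([.2402,.9707]);P=np.array([.618,.1203])
m=ok&(W[...,2]>.086)&(W[...,2]<.096)&(np.hypot(W[...,0]-.5306,W[...,1]-.1419)<.03)
r=cv2.minAreaRect(np.float32(W[m][:,:2]));print("grip",r,"along rail vs pocket",(np.array(r[0])-P)@e)
E
```

```text
14.45 [ 12.5  24.3 -43.  107.   19.9  56.1  37. ] [0.5319 0.1428 0.1741] [179.92   0.2  166.09] [-0.1  0.   0.8]
grip ((0.5295687913894653, 0.14104966819286346), (0.010955984704196453, 0.028995241969823837), 75.71730041503906) along rail vs pocket -0.0010994733934378657
```

View pics/w7.png

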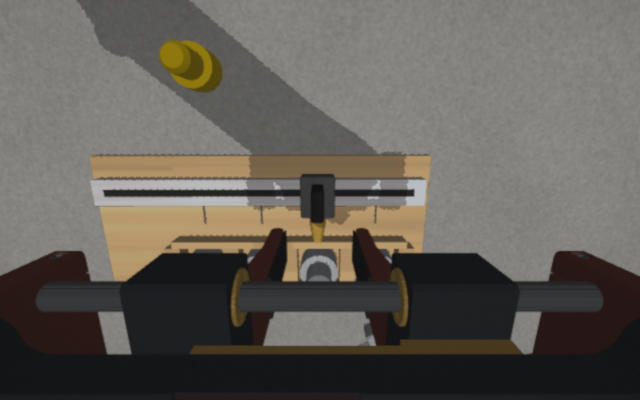

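The nozzle at (318,230) is lined up with the filled pocket's die at (319,265). It also sits exactly midway between the neighbouring ticks at columns 261 and 375. The gripper is clear of everything, so I'll hand in the job.

```bash
python3 -c "
from bench import env
print(env.finish_job())"
```

```text
the job is handed in; nothing more can be done
None
```

The loose die stands upright in pocket 2, about 0.2 mm from its centre, and the nozzle points at that pocket to within about 1 mm; the job was handed in at about 14.5 s, and no verdict came back.

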